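# Stack the kraft tape rolls on the display post by size

## Task

Dress the wooden tape post on the counter: thread the larger kraft-paper tape roll onto it first, down onto the round base, then the smaller kraft-paper roll on top of it. Both rolls must end lying flat on the post; the red tape roll and the solid wooden stamp block are not part of the display.

Things in the scene. Friction and masses are not known exactly. Their poses are not given: they have to be found in the camera images.
- post_seat (a point): Wooden display post standing on the table: a round base, 84 mm across and 12 mm thick, with an upright round dowel of 12 mm diameter in its middle that rises 58 mm above the base and has a rounded tip. It does not move. This point lies on the dowel's axis at the height of the base's top face; z points up along the dowel.
- large_roll_center (a point): The larger roll of brown kraft-paper tape, lying flat on the table: a ring 64 mm across and 22 mm high with a bore of 28 mm right through it (white board core), 40 to 85 g. The point is the centre of the bore, half-way up; z is the ring's axis. Either face may be up.
- small_roll_center (a point): The smaller roll of brown kraft-paper tape, lying flat on the table: a ring 44 mm across and 22 mm high with a bore of 28 mm right through it (white board core), 40 to 85 g. The point is the centre of the bore, half-way up; z is the ring's axis. Either face may be up.
There are look-alikes about, which are no part of the job. Leave any green look-alike of the part that bears small_roll_center alone. Of the things shaped like the part that bears post_seat, the wooden one is meant.

How it is judged:
By the outcome, as a careful person would: the job done as asked, in the order asked, and still so for the second after the job is handed in, with the robot touching nothing.
It also fails if it takes over 54 s, if anything falls off the work surface, if the arm or the gripper's body presses on something with over 40 N, if the wrist force passes 120 N, or if a joint passes its speed limit or range.

## Robot

A 6-joint arm with a two-finger parallel gripper is mounted at the origin on a cart in front of the work surface, level with it; the furniture and walls round the work are solid. World frame = base frame: x ahead of the robot, y to its left, z up, the work surface at z = 0. Lengths are in m, angles in rad, forces in N, time in s.
With the tool pointing down it reaches from about 0.3 to 0.85 m from the base axis. Payload 5.4 kg.
Tool frame: the origin (TCP) lies at the very end of the fingers, on their centre line; the grasp point (between the pads) lies 19 mm behind it (ctrl.grasp_offset is the z of the grasp point in the tool frame, in m); z points along the fingers, y is the line along which they close (so a half turn about z gives the same grasp; the last joint's range is limited). The gripper opens to 85 mm and grips with 20 to 120 N. Pads are 22 mm wide; open, the fingers measure 114 mm over their backs; the gripper's body (76 mm by 85 mm) begins 54 mm behind the grasp point. The pads swing forward as they close: fully open they stand 13 mm farther back than shut.
Start: joints at [-1.314, 0.158, 1.597, -0, 1.386, -0.21], TCP at [0.259, -0.513, 0.231] pointing down, gripper open.
Joint ranges: [-2.91, 2.91], [-0.94, 2.29], [0.18, 2.7], [-1.29, 4.43], [0.17, 2.64], [-3, 3]. Speed limits (rad/s): [2.57, 2.57, 3.14, 3.14, 3.14, 3.14].

## Interface

Orientations are given as a unit quaternion [x, y, z, w].
In Python, from bench import get_obs, snapshot, ctrl gives the robot as it stands.
- The arm moves only by the tool drive_tool, never from a script. Its argument "increments" is a list of rows, each an object with "xyz": the shift along the tool's x, y, z scaled (see below), a list of three; "angular": the turn, a rotation vector about the tool's x, y, z scaled (see below), a list of three; "grip": the closure in counts, from 0 (fully open) to 255 (shut). In form: [{"xyz": [dx, dy, dz], "angular": [rx, ry, rz], "grip": grip}, ...]. A call has 1 to 10 rows; each row shifts and turns the commanded pose from where the row before left it, along the tool's axes as they then stand; what a row does not reach is not made up. The controller multiplies each number of a shift by 0.1 m and each number of a turn by 30 degrees. A row lasts 1/12 s, in which the tool goes at most 41.7 mm and 7.16 degrees, less where a joint would pass 70% of its speed; a pose out of reach is approached as far as the arm can. A call with a number of a shift or a turn outside -1 to 1 is refused whole. A call with a gripper value outside its range is refused whole. The fingers move at their own pace and stop on an object; "grip_force" is the grip in N (left out, the last holds). Time passes only in rows, so rows that do not move let the fingers close. It gives the time, the measured TCP pose, the force, the opening and the grip force at its end, in the units of the state.
- get_obs(): the state, without advancing time (a new reading comes with each control period).
- snapshot(name): name is "side" or "top" or "wrist"; returns a dict with "frame" (400x640x3 uint8, red, green, blue), "mtx" (3x3 intrinsics, pixels), "cam_to_world" (4x4, takes a point from camera to world coordinates); the wrist camera has in their place "T_tool_cam" (4x4, takes a point from camera to tool coordinates, whose origin is the TCP and whose axes are the flange's). Camera axes: x right, y down, z forward; pixel columns grow to the right and rows downward; lengths in m; the calibration is good to about 2 mm. A picture is of the moment at which its call begins: read the wrist's pose just before it. There is no depth.
- ctrl.finish_job(): hands the job in; it is judged then, once.
The state is a dict: "time": time; "joint_positions": joint angles; "dq": joint speeds; "joint_efforts": joint torques, N m; "tool_pos": TCP position; "tcp_rot": TCP orientation; "contact_force": force on the tool from outside, world axes, zero at the start; "ft_torque": the same for the moment, N m; "finger_gap": finger opening in m; "finger_force": force on a finger pad.
Only numpy, scipy, OpenCV 4.12 (cv2) and the standard library are available. Lean on these libraries where they do the work, as an engineer would, in place of code of your own. Each camera call takes 0.05 s, during which the arm holds its last target. There are 200 camera calls.

## Working session

There is one attempt and no reset: what is moved stays moved. The work goes in short steps, Python scripts to look and compute and a tool call to move; the robot and the scene stay as the last step left them, time stands still between calls to the robot, and variables do not carry over. Pictures are saved under pics/ and viewed, at most 11 in all, crops included, and the job is handed in when it is done.

Besides the shell and the picture viewer there is one more tool, called as name([rows], argument=value, ...), one row to a line, values as JSON. drive_tool: Moves the arm, as the interface text tells. Its arguments: {"type":"object","properties":{"increments":{"type":"array"},"grip_force":{"type":"number"}},"required":["increments"]}

```bash
mkdir -p pics
python3 - <<'E'
from bench import get_obs, snapshot, ctrl
import cv2,numpy as np
o=get_obs();print(o,ctrl.grasp_offset)
for n in("side","top"):
    s=snapshot(n);cv2.imwrite(f"pics/{n}0.png",s["frame"][:,:,::-1]);print(n,s["mtx"].round(1).tolist(),s["cam_to_world"].round(3).tolist())
    np.savez(f"{n}0.npz",**s)
print(snapshot("wrist")["T_tool_cam"].round(3).tolist())
E
```

```text
{'time': 0.0, 'joint_positions': array([-1.31411388e+00,  1.59038941e-01,  1.59822508e+00, -1.08243844e-05,
        1.38621268e+00, -2.10086894e-01]), 'dq': array([-0.00064474,  0.00048781,  0.00067896, -0.00186875,  0.00090991,
        0.00032294]), 'joint_efforts': array([-9.91717889e-05, -3.96002018e+01, -3.31431270e+01, -2.23971138e-04,
        8.43747956e-03,  1.91534434e-05]), 'tool_pos': array([ 0.25858124, -0.51290479,  0.23032617]), 'tcp_rot': array([ 9.72888527e-01,  2.31272622e-01, -2.72629538e-05, -9.41644440e-04]), 'contact_force': array([-0.44687968,  0.07378596,  0.6831535 ]), 'ft_torque': array([ 0.00550287, -0.04615584, -0.0048472 ]), 'finger_force': 0.0, 'finger_gap': 0.0851206717770641} -0.0187
side [[460.5, 0.0, 322.1], [0.0, 460.5, 200.3], [0.0, 0.0, 1.0]] [[-0.822, -0.238, 0.517, -0.123], [-0.569, 0.371, -0.734, 0.978], [-0.017, -0.897, -0.441, 0.606], [0.0, 0.0, 0.0, 1.0]]
top [[404.2, 0.0, 319.8], [0.0, 404.2, 193.4], [0.0, 0.0, 1.0]] [[0.022, -0.993, 0.115, 0.415], [-1.0, -0.02, 0.019, 0.034], [-0.017, -0.115, -0.993, 1.003], [0.0, 0.0, 0.0, 1.0]]
[[-0.001, -0.946, -0.325, 0.084], [1.0, -0.001, -0.001, -0.0], [0.001, -0.325, 0.946, -0.142], [0.0, 0.0, 0.0, 1.0]]
```

View pics/top0.png

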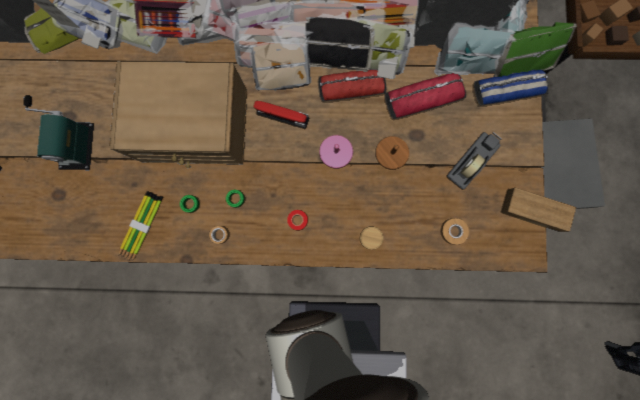

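View pics/side0.png

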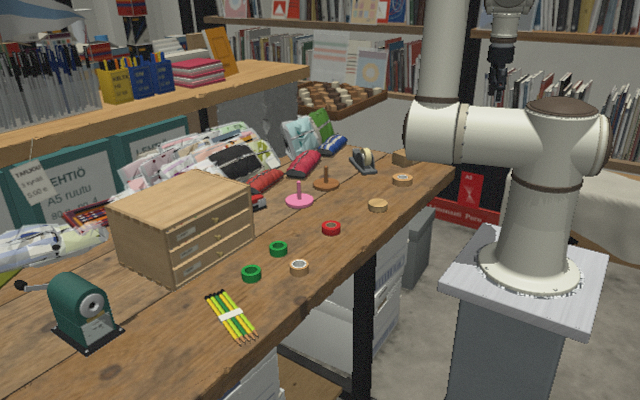

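The top view shows the wooden post at about (392,153), the pink look-alike post at (336,151), the large roll at (456,231), the stamp block at (372,238), the small roll at (219,235), the red roll at (298,220) and two green rolls. In the side view the small roll is at (299,267), the large roll at (402,180) and the post at (326,180).

```bash
cat > h.py <<'E'
import cv2,numpy as np
from bench import get_obs,snapshot,ctrl
from scipy.spatial.transform import Rotation as R
def ray(u,v,z,K,T):
    d=T[:3,:3]@np.linalg.inv(K)@[u,v,1]; return T[:3,3]+d*(z-T[2,3])/d[2]
def proj(p,K,T):
    q=K@(np.linalg.inv(T)@np.r_[p,1])[:3]; return q[:2]/q[2]
def wrist():
    o=get_obs(); s=snapshot("wrist"); W=np.eye(4)
    W[:3,:3]=R.from_quat(o["tcp_rot"]).as_matrix(); W[:3,3]=o["tool_pos"]
    return s["frame"],s["mtx"],W@s["T_tool_cam"],o
E
python3 - <<'E'
from h import *
s=np.load("top0.npz");f=s["frame"];K=s["mtx"];T=s["cam_to_world"]
tiles=[]
for n,(u,v),z in(("large",(456,231),.022),("small",(219,235),.022),("post",(392,153),.012),("red",(298,220),.022),("stamp",(372,238),.022),("pink",(336,151),.012)):
    print(n,ray(u,v,z,K,T).round(3))
    c=f[v-25:v+25,u-25:u+25,::-1]
    tiles.append(cv2.resize(c,None,fx=5,fy=5,interpolation=cv2.INTER_CUBIC))
cv2.imwrite("pics/m.png",np.vstack([np.hstack(tiles[:3]),np.hstack(tiles[3:])]))
E
```

```text
large [ 0.445 -0.276  0.022]
small [0.422 0.296 0.022]
post [ 0.635 -0.124  0.012]
red [0.463 0.105 0.022]
stamp [ 0.423 -0.075  0.022]
pink [0.637 0.016 0.012]
```

View pics/m.png

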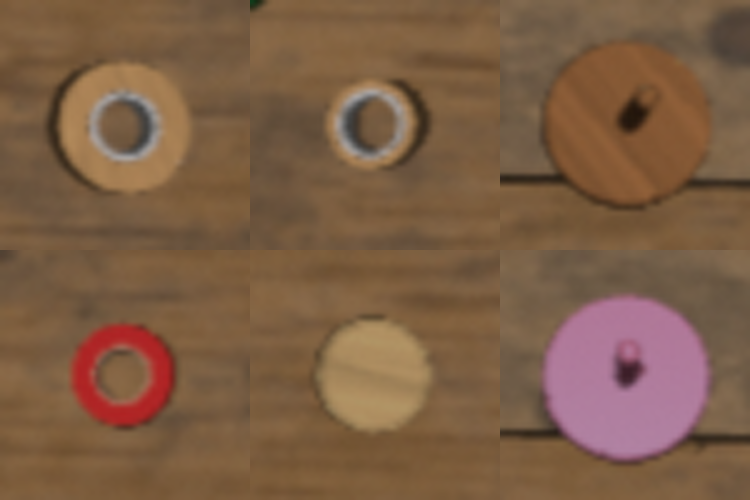

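The crops confirm all positions: hollow white-cored large and small rolls, the wooden post, and a solid stamp block. Next I'll move above the large roll and recheck with the wrist camera.

drive_tool([
  {"xyz": [0.34, -0.16, 0], "angular": [0, 0, 0], "grip": 0},
  {"xyz": [0.34, -0.16, 0], "angular": [0, 0, 0], "grip": 0},
  {"xyz": [0.34, -0.16, 0], "angular": [0, 0, 0], "grip": 0},
  {"xyz": [0.34, -0.16, 0], "angular": [0, 0, 0], "grip": 0},
  {"xyz": [0.34, -0.16, 0], "angular": [0, 0, 0], "grip": 0},
  {"xyz": [0.34, -0.16, 0], "angular": [0, 0, 0], "grip": 0},
  {"xyz": [0.34, -0.16, 0], "angular": [0, 0, 0], "grip": 0},
  {"xyz": [0.34, -0.16, 0], "angular": [0, 0, 0], "grip": 0},
  {"xyz": [0, 0, 0], "angular": [0, 0, 0], "grip": 0},
  {"xyz": [0, 0, 0], "angular": [0, 0, 0], "grip": 0},
])

```text
time: 0.98
tool_pos: [0.4447, -0.2752, 0.231]
tcp_rot: [0.972, 0.233, -0.0, -0.0]
contact_force: [0.5, 0.7, 0.0]
finger_gap: 0.0854
finger_force: 0.0
```

```bash
cat >> h.py <<'E'
def delta(p):
    o=get_obs(); d=R.from_quat(o["tcp_rot"]).inv().apply(np.array(p)-o["tool_pos"]); return (d/0.1).round(3)
def core(guess,z,r=60):  # white core ring centre near the projected guess
    f,K,T,o=wrist(); u,v=proj(guess,K,T).astype(int)
    h=cv2.cvtColor(f,cv2.COLOR_RGB2HSV); m=((h[...,1]<60)&(h[...,2]>120)).astype(np.uint8)
    k=np.zeros_like(m); cv2.circle(k,(int(u),int(v)),r,1,-1); m*=k
    n,l,st,ce=cv2.connectedComponentsWithStats(cv2.morphologyEx(m,cv2.MORPH_CLOSE,np.ones((3,3))))
    print("guess px",u,v)
    for i in np.argsort(-st[1:,4])[:2]+1:
        c=max(cv2.findContours((l==i).astype(np.uint8),0,2)[0],key=cv2.contourArea)
        e=cv2.fitEllipse(c); print(st[i],"ellipse",np.round(e[0],1),np.round(e[1],1),"pt",ray(*e[0],z,K,T).round(4))
    return f,K,T,o
E
python3 - <<'E'
from h import *
f,K,T,o=core([.445,-.276,.022],.022)
print(o["tool_pos"],o["finger_gap"],K[0,0])
cv2.imwrite("pics/w1.png",f[:,:,::-1])
E
```

```text
guess px 322 165
[305 149  32  32 438] ellipse [320.6 164.6] [31.  31.6] pt [ 0.4448 -0.2737  0.022 ]
[ 0.44471269 -0.27519422  0.23099091] 0.08535806303761767 344.43817232426517
```

View pics/w1.png

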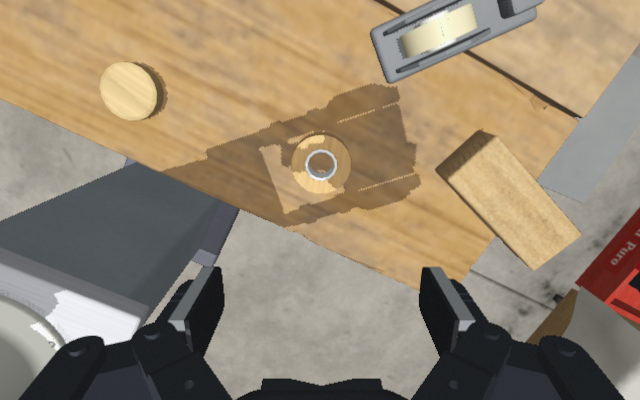

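The wrist view puts the large roll's core ring at (321,165), or world (0.445,-0.274), which agrees with the top camera to about 2 mm. There's clearance all round, so I'm descending.

drive_tool([
  {"xyz": [0, -0.01, 0.3], "angular": [0, 0, 0], "grip": 0},
  {"xyz": [0, 0, 0.3], "angular": [0, 0, 0], "grip": 0},
  {"xyz": [0, 0, 0.3], "angular": [0, 0, 0], "grip": 0},
  {"xyz": [0, 0, 0.3], "angular": [0, 0, 0], "grip": 0},
  {"xyz": [0, 0, 0.3], "angular": [0, 0, 0], "grip": 0},
  {"xyz": [0, 0, 0.3], "angular": [0, 0, 0], "grip": 0},
  {"xyz": [0, 0, 0.2], "angular": [0, 0, 0], "grip": 0},
  {"xyz": [0, 0, 0.15], "angular": [0, 0, 0], "grip": 0},
  {"xyz": [0, 0, 0.1], "angular": [0, 0, 0], "grip": 0},
  {"xyz": [0, 0, 0], "angular": [0, 0, 0], "grip": 0},
])

```text
time: 1.87
tool_pos: [0.4415, -0.2757, 0.0041]
tcp_rot: [0.973, 0.23, -0.001, -0.002]
contact_force: [0.2, 1.8, 0.2]
finger_gap: 0.0853
finger_force: 0.0
```

drive_tool([
  {"xyz": [0, 0, 0.02], "angular": [0, 0, 0], "grip": 120},
  {"xyz": [0, 0, 0], "angular": [0, 0, 0], "grip": 120},
  {"xyz": [0, 0, 0], "angular": [0, 0, 0], "grip": 120},
  {"xyz": [0, 0, 0], "angular": [0, 0, 0], "grip": 120},
  {"xyz": [0, 0, 0], "angular": [0, 0, 0], "grip": 120},
  {"xyz": [0, 0, 0], "angular": [0, 0, 0], "grip": 120},
  {"xyz": [0, 0, 0], "angular": [0, 0, 0], "grip": 120},
  {"xyz": [0, 0, 0], "angular": [0, 0, 0], "grip": 120},
], grip_force=40)

```text
time: 2.53
tool_pos: [0.4445, -0.2771, 0.0058]
tcp_rot: [0.973, 0.231, 0.001, 0.001]
contact_force: [-1.8, -0.7, 6.3]
finger_gap: 0.0619
finger_force: 44.2
```

drive_tool([
  {"xyz": [0, 0, -0.1], "angular": [0, 0, 0], "grip": 120},
  {"xyz": [0, 0, -0.2], "angular": [0, 0, 0], "grip": 120},
  {"xyz": [0, 0, -0.3], "angular": [0, 0, 0], "grip": 120},
  {"xyz": [0, 0, -0.3], "angular": [0, 0, 0], "grip": 120},
  {"xyz": [0, 0, -0.3], "angular": [0, 0, 0], "grip": 120},
  {"xyz": [0, 0, -0.3], "angular": [0, 0, 0], "grip": 120},
  {"xyz": [0, 0, 0], "angular": [0, 0, 0], "grip": 120},
  {"xyz": [0, 0, 0], "angular": [0, 0, 0], "grip": 120},
])

```text
time: 3.2
tool_pos: [0.4447, -0.2767, 0.1569]
tcp_rot: [0.973, 0.231, 0.001, 0.002]
contact_force: [0.2, 0.3, -1.2]
finger_gap: 0.0618
finger_force: 44.0
```

Run:
```python
from h import *
f,K,T,o=wrist()
print(o["tool_pos"],o["finger_gap"],o["contact_force"],proj([.635,-.124,.012],K,T),proj(o["tool_pos"],K,T))
print(delta([.635,-.124,o["tool_pos"][2]]))
cv2.imwrite("pics/w2.png",f[:,:,::-1])
```

```text
[ 0.44470156 -0.2767363   0.1569376 ] 0.06184971250440629 [ 0.17846279  0.30922058 -1.21687751] [ 241.49470382 -174.59026817] [321.8871584  269.31369608]
[ 2.392 -0.494 -0.02 ]
```

View pics/w2.png

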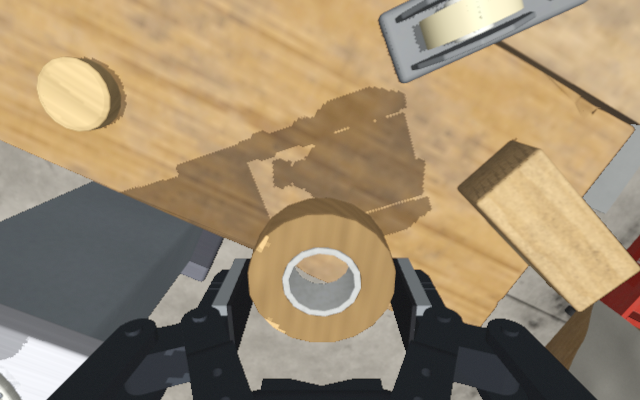

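The large roll is held level and centred, with its core at (322,281). I'm moving most of the way to the post and will measure it from there.

drive_tool([
  {"xyz": [0.28, -0.07, 0], "angular": [0, 0, 0], "grip": 120},
  {"xyz": [0.28, -0.07, 0], "angular": [0, 0, 0], "grip": 120},
  {"xyz": [0.28, -0.07, 0], "angular": [0, 0, 0], "grip": 120},
  {"xyz": [0.28, -0.07, 0], "angular": [0, 0, 0], "grip": 120},
  {"xyz": [0.28, -0.07, 0], "angular": [0, 0, 0], "grip": 120},
  {"xyz": [0.2, -0.07, 0], "angular": [0, 0, 0], "grip": 120},
  {"xyz": [0.1, -0.07, 0], "angular": [0, 0, 0], "grip": 120},
  {"xyz": [0, 0, 0], "angular": [0, 0, 0], "grip": 120},
  {"xyz": [0, 0, 0], "angular": [0, 0, 0], "grip": 120},
])

```text
time: 4.0
tool_pos: [0.5722, -0.1552, 0.1529]
tcp_rot: [0.973, 0.232, -0.001, -0.001]
contact_force: [-0.1, -0.2, 0.0]
finger_gap: 0.062
finger_force: 44.0
```

Run:
```python
from h import *
f,K,T,o=wrist()
print(o["tool_pos"],proj([.635,-.124,.012],K,T),proj([.635,-.124,.07],K,T))
cv2.imwrite("pics/w3.png",f[:,:,::-1])
np.savez("w3.npz",f=f,K=K,T=T,p=o["tool_pos"],q=o["tcp_rot"])
```

```text
[ 0.57220003 -0.15522105  0.15294058] [322.62021161  98.13553264] [322.70346534 102.83312518]
```

View pics/w3.png

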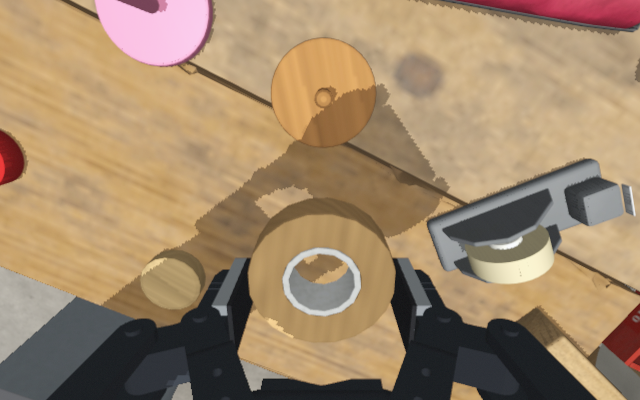

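The post's base disc is centred at about (323.5,93), the dowel tip is at about (324,97), and the held core is at (322,281). I'll work out the offset from these.

Run:
```python
from h import *
s=np.load("w3.npz");K,T=s["K"],s["T"]
h=cv2.cvtColor(s["f"],cv2.COLOR_RGB2HSV);print(h[60,300],h[60,250],h[130,310])
b=ray(323.5,93,.012,K,T);t=ray(324,97,.069,K,T)
c=ray(322,281,s["p"][2]+.0165,K,T);r=R.from_quat(s["q"]).inv()
print("base",b,"tip",t,"core",c,"core in tool",r.apply(c-s["p"]))
for g in(b,t): print(r.apply(g-c)*10)
```

```text
[ 17 137 212] [ 17  76 190] [ 15 146 157]
base [ 0.63876626 -0.12286919  0.012     ] tip [ 0.6384704 -0.1231595  0.069    ] core [ 0.5759905  -0.15338623  0.16944058] core in tool [ 4.17473870e-03  3.99553932e-05 -1.65092163e-02]
[0.70134081 0.01368125 1.57286237]
[0.69615249 0.01385043 1.00287094]
```

drive_tool([
  {"xyz": [0.2, 0.01, 0], "angular": [0, 0, 0], "grip": 120},
  {"xyz": [0.2, 0, 0], "angular": [0, 0, 0], "grip": 120},
  {"xyz": [0.2, 0, 0], "angular": [0, 0, 0], "grip": 120},
  {"xyz": [0.1, 0, 0], "angular": [0, 0, 0], "grip": 120},
  {"xyz": [0, 0, 0.2], "angular": [0, 0, 0], "grip": 120},
  {"xyz": [0, 0, 0.2], "angular": [0, 0, 0], "grip": 120},
  {"xyz": [0, 0, 0.2], "angular": [0, 0, 0], "grip": 120},
  {"xyz": [0, 0, 0], "angular": [0, 0, 0], "grip": 120},
  {"xyz": [0, 0, 0], "angular": [0, 0, 0], "grip": 120},
])

```text
time: 4.8
tool_pos: [0.6346, -0.1258, 0.0931]
tcp_rot: [0.973, 0.231, -0.002, -0.001]
contact_force: [0.0, -0.4, -0.3]
finger_gap: 0.0615
finger_force: 44.0
```

Run:
```python
from h import *
f,K,T,o=wrist();print(o["tool_pos"],delta([.6385,-.123,.0175]), proj([.6385,-.123,.069],K,T))
g=snapshot("side")["frame"]
a=cv2.resize(f[200:360,220:420],None,fx=2,fy=2);b=cv2.resize(g[110:230,260:410],(400,320))
cv2.imwrite("pics/w4.png",np.hstack([a,b])[:,:,::-1])
```

```text
[ 0.6345691  -0.12575936  0.09306476] [ 0.037 -0.016  0.773] [320.62555323 237.78598441]
```

View pics/w4.png

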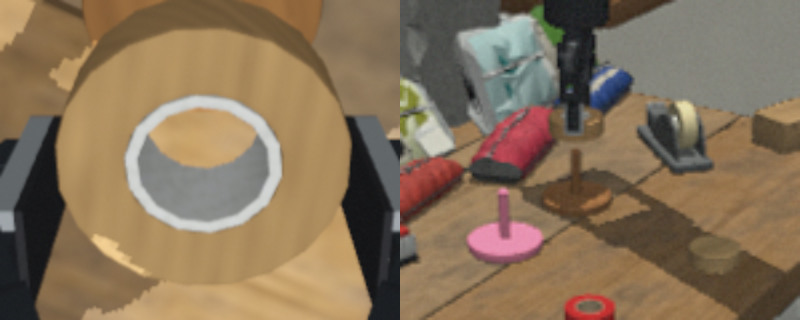

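In the side view the roll hangs directly over the dowel at (575,150) in the crop. I'm lowering in stages and watching the force.

drive_tool([
  {"xyz": [0.01, 0, 0.1], "angular": [0, 0, 0], "grip": 120},
  {"xyz": [0, 0, 0.1], "angular": [0, 0, 0], "grip": 120},
  {"xyz": [0, 0, 0.1], "angular": [0, 0, 0], "grip": 120},
  {"xyz": [0, 0, 0], "angular": [0, 0, 0], "grip": 120},
  {"xyz": [0, 0, 0], "angular": [0, 0, 0], "grip": 120},
])

```text
time: 5.32
tool_pos: [0.6362, -0.1241, 0.0628]
tcp_rot: [0.973, 0.231, -0.001, -0.001]
contact_force: [0.1, 0.4, -1.5]
finger_gap: 0.0621
finger_force: 44.0
```

Run:
```python
from h import *
f,K,T,o=wrist();print(o["tool_pos"],o["contact_force"],delta([.6385,-.123,.0175]))
a=cv2.resize(f[200:360,220:420],None,fx=2,fy=2);g=snapshot("side")["frame"];b=cv2.resize(g[110:230,260:410],(400,320))
cv2.imwrite("pics/w5.png",np.hstack([a,b])[:,:,::-1])
```

```text
[ 0.63623114 -0.12410411  0.06284122] [ 0.07809687  0.36400408 -1.51766237] [ 0.021 -0.005  0.462]
```

View pics/w5.png

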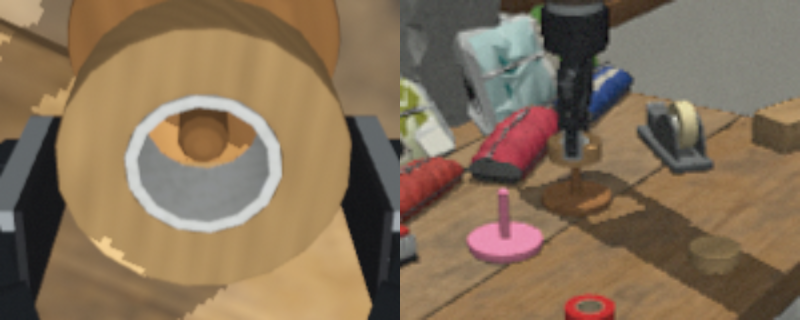

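The dowel tip is inside the bore and well centred, at (203,135) in the crop. I'm lowering onto the base.

drive_tool([
  {"xyz": [0, 0, 0.1], "angular": [0, 0, 0], "grip": 120},
  {"xyz": [0, 0, 0.1], "angular": [0, 0, 0], "grip": 120},
  {"xyz": [0, 0, 0.1], "angular": [0, 0, 0], "grip": 120},
  {"xyz": [0, 0, 0.1], "angular": [0, 0, 0], "grip": 120},
  {"xyz": [0, 0, 0.03], "angular": [0, 0, 0], "grip": 120},
  {"xyz": [0, 0, 0], "angular": [0, 0, 0], "grip": 120},
  {"xyz": [0, 0, 0], "angular": [0, 0, 0], "grip": 120},
])

```text
time: 6.0
tool_pos: [0.6371, -0.1245, 0.0209]
tcp_rot: [0.973, 0.231, -0.0, -0.0]
contact_force: [0.4, -0.0, 0.1]
finger_gap: 0.0625
finger_force: 44.0
```

drive_tool([
  {"xyz": [0, 0, 0.02], "angular": [0, 0, 0], "grip": 120},
  {"xyz": [0, 0, 0], "angular": [0, 0, 0], "grip": 120},
  {"xyz": [0, 0, 0], "angular": [0, 0, 0], "grip": 120},
])

```text
time: 6.25
tool_pos: [0.6375, -0.1246, 0.0197]
tcp_rot: [0.973, 0.231, 0.0, 0.0]
contact_force: [-0.2, 0.0, -0.9]
finger_gap: 0.0619
finger_force: 44.0
```

drive_tool([
  {"xyz": [0, 0, 0.01], "angular": [0, 0, 0], "grip": 120},
  {"xyz": [0, 0, 0], "angular": [0, 0, 0], "grip": 120},
  {"xyz": [0, 0, 0], "angular": [0, 0, 0], "grip": 0},
  {"xyz": [0, 0, 0], "angular": [0, 0, 0], "grip": 0},
  {"xyz": [0, 0, 0], "angular": [0, 0, 0], "grip": 0},
  {"xyz": [0, 0, 0], "angular": [0, 0, 0], "grip": 0},
  {"xyz": [0, 0, 0], "angular": [0, 0, 0], "grip": 0},
  {"xyz": [0, 0, 0], "angular": [0, 0, 0], "grip": 0},
])

```text
time: 6.92
tool_pos: [0.6372, -0.1246, 0.0184]
tcp_rot: [0.973, 0.231, 0.0, 0.0]
contact_force: [0.3, 0.2, -0.2]
finger_gap: 0.0855
finger_force: 0.0
```

drive_tool([
  {"xyz": [0, 0, -0.1], "angular": [0, 0, 0], "grip": 0},
  {"xyz": [0, 0, -0.2], "angular": [0, 0, 0], "grip": 0},
  {"xyz": [0, 0, -0.3], "angular": [0, 0, 0], "grip": 0},
  {"xyz": [0, 0, -0.4], "angular": [0, 0, 0], "grip": 0},
  {"xyz": [0, 0, -0.4], "angular": [0, 0, 0], "grip": 0},
  {"xyz": [0, 0, -0.4], "angular": [0, 0, 0], "grip": 0},
  {"xyz": [0, 0, 0], "angular": [0, 0, 0], "grip": 0},
  {"xyz": [0, 0, 0], "angular": [0, 0, 0], "grip": 0},
])

```text
time: 7.58
tool_pos: [0.6394, -0.1254, 0.2033]
tcp_rot: [0.973, 0.231, 0.003, 0.002]
contact_force: [0.4, 0.7, 0.0]
finger_gap: 0.0851
finger_force: 0.0
```

Run:
```python
from h import *
f,K,T,o=core([.6385,-.123,.034],.034)
print(o["tool_pos"],delta([.422,.296,.21]))
```

```text
guess px 317 175
[300 158  37  34 409] ellipse [317.9 174.8] [32.4 33.4] pt [ 0.6394 -0.1225  0.034 ]
[ 0.63935103 -0.12535955  0.20332913] [-0.033 -4.728 -0.109]
```

The large roll's core measures (0.639,-0.122) at z 0.034, so it's seated on the post. Next is the small roll.

drive_tool([
  {"xyz": [0, -0.36, 0], "angular": [0, 0, 0], "grip": 0},
  {"xyz": [0, -0.36, 0], "angular": [0, 0, 0], "grip": 0},
  {"xyz": [0, -0.36, 0], "angular": [0, 0, 0], "grip": 0},
  {"xyz": [0, -0.36, 0], "angular": [0, 0, 0], "grip": 0},
  {"xyz": [0, -0.36, 0], "angular": [0, 0, 0], "grip": 0},
  {"xyz": [0, -0.36, 0], "angular": [0, 0, 0], "grip": 0},
  {"xyz": [0, -0.36, 0], "angular": [0, 0, 0], "grip": 0},
  {"xyz": [0, -0.36, 0], "angular": [0, 0, 0], "grip": 0},
  {"xyz": [0, -0.36, 0], "angular": [0, 0, 0], "grip": 0},
  {"xyz": [0, -0.36, 0], "angular": [0, 0, 0], "grip": 0},
])

```text
time: 8.47
tool_pos: [0.4727, 0.1981, 0.1962]
tcp_rot: [0.973, 0.231, -0.002, -0.0]
contact_force: [0.6, -0.3, 0.1]
finger_gap: 0.0852
finger_force: 0.0
```

drive_tool([
  {"xyz": [-0.01, -0.36, 0], "angular": [0, 0, 0], "grip": 0},
  {"xyz": [-0.01, -0.36, 0], "angular": [0, 0, 0], "grip": 0},
  {"xyz": [0, -0.36, 0], "angular": [0, 0, 0], "grip": 0},
  {"xyz": [0, -0.05, 0], "angular": [0, 0, 0], "grip": 0},
  {"xyz": [0, 0, 0], "angular": [0, 0, 0], "grip": 0},
  {"xyz": [0, 0, 0], "angular": [0, 0, 0], "grip": 0},
])

```text
time: 8.97
tool_pos: [0.4219, 0.2963, 0.1969]
tcp_rot: [0.973, 0.232, -0.001, 0.0]
contact_force: [1.3, -0.3, -0.4]
finger_gap: 0.0852
finger_force: 0.0
```

Run:
```python
from h import *
f,K,T,o=core([.422,.296,.022],.022)
print(o["tool_pos"],delta([.422,.296,.005]))
cv2.imwrite("pics/w6.png",f[:,:,::-1])
```

```text
guess px 322 173
[301 153  36  35 536] ellipse [318.4 170. ] [34.1 34.8] pt [0.4232 0.3005 0.022 ]
[291 224  14   6  19] ellipse [297.1 226.6] [ 1.4 13.2] pt [0.3616 0.2934 0.022 ]
[0.42189713 0.29634995 0.19691735] [ 0.    -0.004  1.922]
```

View pics/w6.png

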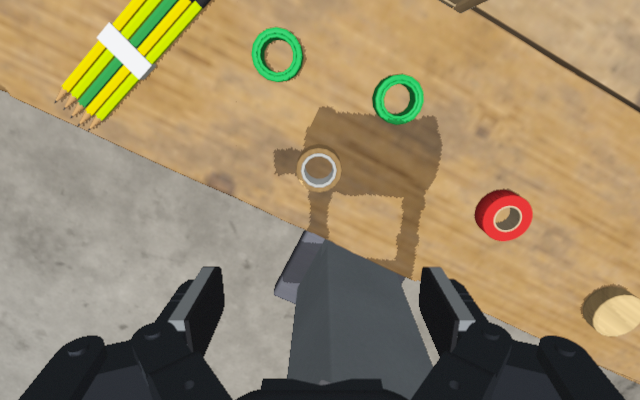

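The small roll's core is at (318,170), world (0.423,0.300). A green roll at (398,100) sits near where the right finger would come down, so I'm rotating the tool 30° away before descending.

drive_tool([
  {"xyz": [0, 0, 0], "angular": [0, 0, 0.2], "grip": 60},
  {"xyz": [0, 0, 0], "angular": [0, 0, 0.2], "grip": 60},
  {"xyz": [0, 0, 0], "angular": [0, 0, 0.2], "grip": 60},
  {"xyz": [0, 0, 0], "angular": [0, 0, 0.2], "grip": 60},
  {"xyz": [0, 0, 0], "angular": [0, 0, 0.2], "grip": 60},
  {"xyz": [0, 0, 0], "angular": [0, 0, 0], "grip": 60},
  {"xyz": [0, 0, 0], "angular": [0, 0, 0], "grip": 60},
])

```text
time: 9.6
tool_pos: [0.4231, 0.2957, 0.198]
tcp_rot: [1.0, -0.028, -0.0, 0.0]
contact_force: [0.2, 0.7, 0.2]
finger_gap: 0.0651
finger_force: 0.0
```

Run:
```python
from h import *
f,K,T,o=core([.423,.3,.022],.022)
print(o["tool_pos"],o["finger_gap"],o["joint_positions"],delta([.423,.300,.005]))
h=cv2.cvtColor(f,cv2.COLOR_RGB2HSV);m=cv2.inRange(h,(45,120,60),(80,255,255))
n,l,s,c=cv2.connectedComponentsWithStats(m)
for i in range(1,n):
    if s[i,4]>300:
        p=ray(*c[i],.015,K,T);print(c[i],p,"rel tool",(R.from_quat(o["tcp_rot"]).inv().apply(p-[.423,.3,.015])).round(3))
```

```text
guess px 316 173
[299 157  36  34 526] ellipse [316.7 173.3] [33.7 34.4] pt [0.4232 0.3003 0.022 ]
[314 232  13   2  14] ellipse [315. 232.] [0. 0.] pt [0.3623 0.3057 0.022 ]
[0.42312339 0.29573976 0.1979614 ] 0.06510014431888418 [ 3.75752955e-01  3.41930266e-02  1.79776683e+00 -2.31863298e-04
  1.31031929e+00  2.00265462e+00] [-1.00e-03 -4.10e-02  1.93e+00]
[351.24980484  70.09055425] [0.51348901 0.26422938 0.015     ] rel tool [ 0.092  0.031 -0.   ]
[226.02608099  96.21070693] [0.49780759 0.37791138 0.015     ] rel tool [ 0.07  -0.082 -0.   ]
[119.81469649 122.73642173] [0.47999927 0.47961108 0.015     ] rel tool [ 0.047 -0.183 -0.   ]
[109.50230415 199.44239631] [0.40630843 0.50848066 0.015     ] rel tool [-0.028 -0.207 -0.   ]
```

drive_tool([
  {"xyz": [0, -0.04, 0.3], "angular": [0, 0, 0], "grip": 60},
  {"xyz": [0, 0, 0.3], "angular": [0, 0, 0], "grip": 60},
  {"xyz": [0, 0, 0.3], "angular": [0, 0, 0], "grip": 60},
  {"xyz": [0, 0, 0.3], "angular": [0, 0, 0], "grip": 60},
  {"xyz": [0, 0, 0.3], "angular": [0, 0, 0], "grip": 60},
  {"xyz": [0, 0, 0.2], "angular": [0, 0, 0], "grip": 60},
  {"xyz": [0, 0, 0.12], "angular": [0, 0, 0], "grip": 60},
  {"xyz": [0, 0, 0.08], "angular": [0, 0, 0], "grip": 60},
  {"xyz": [0, 0, 0], "angular": [0, 0, 0], "grip": 60},
  {"xyz": [0, 0, 0], "angular": [0, 0, 0], "grip": 60},
])

```text
time: 10.48
tool_pos: [0.4236, 0.3011, 0.0091]
tcp_rot: [1.0, -0.028, 0.001, -0.0]
contact_force: [0.0, 0.8, 0.7]
finger_gap: 0.0653
finger_force: 0.0
```

drive_tool([
  {"xyz": [0, 0, 0], "angular": [0, 0, 0], "grip": 170},
  {"xyz": [0, 0, 0], "angular": [0, 0, 0], "grip": 170},
  {"xyz": [0, 0, 0], "angular": [0, 0, 0], "grip": 170},
  {"xyz": [0, 0, 0], "angular": [0, 0, 0], "grip": 170},
  {"xyz": [0, 0, 0], "angular": [0, 0, 0], "grip": 170},
  {"xyz": [0, 0, 0], "angular": [0, 0, 0], "grip": 170},
  {"xyz": [0, 0, 0], "angular": [0, 0, 0], "grip": 170},
  {"xyz": [0, 0, 0], "angular": [0, 0, 0], "grip": 170},
], grip_force=40)

```text
time: 11.15
tool_pos: [0.4242, 0.3015, 0.0103]
tcp_rot: [1.0, -0.028, 0.001, -0.001]
contact_force: [-0.4, -1.8, 4.7]
finger_gap: 0.0415
finger_force: 40.3
```

drive_tool([
  {"xyz": [0, 0, -0.1], "angular": [0, 0, 0], "grip": 170},
  {"xyz": [0, 0, -0.2], "angular": [0, 0, 0], "grip": 170},
  {"xyz": [0, 0, -0.3], "angular": [0, 0, 0], "grip": 170},
  {"xyz": [0, 0, -0.3], "angular": [0, 0, 0], "grip": 170},
  {"xyz": [0, 0, -0.3], "angular": [0, 0, 0], "grip": 170},
  {"xyz": [0, 0, -0.3], "angular": [0, 0, 0], "grip": 170},
  {"xyz": [0, 0, 0], "angular": [0, 0, 0], "grip": 170},
  {"xyz": [0, 0, 0], "angular": [0, 0, 0], "grip": 170},
])

```text
time: 11.82
tool_pos: [0.4244, 0.3017, 0.1616]
tcp_rot: [1.0, -0.028, 0.003, -0.001]
contact_force: [-0.6, 0.6, -1.9]
finger_gap: 0.0416
finger_force: 40.9
```

Run:
```python
from h import *
o=get_obs();g=R.from_quat(o["tcp_rot"])
f,K,T,o=core(o["tool_pos"]+[0,0,.012],o["tool_pos"][2]+.012,70)
print(o["tool_pos"],o["finger_gap"],delta([.639,-.1225,.16]))
```

```text
guess px 321 283
[ 284  250   76   67 3964] ellipse [321.2 282.8] [65.5 75. ] pt [0.4246 0.3019 0.1736]
[ 270  298  104   56 3095] ellipse [321.1 320.8] [65.8 96.5] pt [0.4049 0.3031 0.1736]
[0.42441699 0.30169118 0.16159197] 0.04158078636737501 [ 2.396  4.107 -0.005]
```

drive_tool([
  {"xyz": [0.2, 0.34, 0], "angular": [0, 0, 0], "grip": 170},
  {"xyz": [0.2, 0.34, 0], "angular": [0, 0, 0], "grip": 170},
  {"xyz": [0.2, 0.34, 0], "angular": [0, 0, 0], "grip": 170},
  {"xyz": [0.2, 0.34, 0], "angular": [0, 0, 0], "grip": 170},
  {"xyz": [0.2, 0.34, 0], "angular": [0, 0, 0], "grip": 170},
  {"xyz": [0.2, 0.34, 0], "angular": [0, 0, 0], "grip": 170},
  {"xyz": [0.2, 0.34, 0], "angular": [0, 0, 0], "grip": 170},
  {"xyz": [0.2, 0.34, 0], "angular": [0, 0, 0], "grip": 170},
  {"xyz": [0.2, 0.34, 0], "angular": [0, 0, 0], "grip": 170},
  {"xyz": [0.2, 0.34, 0], "angular": [0, 0, 0], "grip": 170},
])

```text
time: 12.7
tool_pos: [0.6024, -0.0514, 0.1563]
tcp_rot: [1.0, -0.029, -0.002, -0.001]
contact_force: [0.1, 1.0, -0.2]
finger_gap: 0.0413
finger_force: 40.9
```

drive_tool([
  {"xyz": [0.2, 0.34, 0], "angular": [0, 0, 0], "grip": 170},
  {"xyz": [0.15, 0.3, 0], "angular": [0, 0, 0], "grip": 170},
  {"xyz": [0.04, 0.07, 0], "angular": [0, 0, 0], "grip": 170},
  {"xyz": [0, 0, 0], "angular": [0, 0, 0], "grip": 170},
  {"xyz": [0, 0, 0], "angular": [0, 0, 0], "grip": 170},
])

```text
time: 13.12
tool_pos: [0.637, -0.1222, 0.1566]
tcp_rot: [1.0, -0.029, -0.002, -0.001]
contact_force: [0.8, 1.8, -0.5]
finger_gap: 0.0416
finger_force: 41.0
```

Run:
```python
from h import *
print(get_obs()["tool_pos"],delta([.639,-.1228,.085]))
```

```text
[ 0.63695372 -0.1222284   0.15659978] [0.023 0.006 0.716]
```

drive_tool([
  {"xyz": [0.02, 0.01, 0.2], "angular": [0, 0, 0], "grip": 170},
  {"xyz": [0, 0, 0.2], "angular": [0, 0, 0], "grip": 170},
  {"xyz": [0, 0, 0.2], "angular": [0, 0, 0], "grip": 170},
  {"xyz": [0, 0, 0.12], "angular": [0, 0, 0], "grip": 170},
  {"xyz": [0, 0, 0.1], "angular": [0, 0, 0], "grip": 170},
  {"xyz": [0, 0, 0], "angular": [0, 0, 0], "grip": 170},
  {"xyz": [0, 0, 0], "angular": [0, 0, 0], "grip": 170},
])

```text
time: 13.7
tool_pos: [0.6398, -0.1233, 0.0763]
tcp_rot: [1.0, -0.028, -0.0, -0.0]
contact_force: [0.5, -0.2, 0.0]
finger_gap: 0.0416
finger_force: 41.0
```

Run:
```python
from h import *
f,K,T,o=wrist();print(o["tool_pos"],o["contact_force"],delta([.639,-.1228,.044]))
a=cv2.resize(f[200:360,220:420],None,fx=2,fy=2);g=snapshot("side")["frame"];b=cv2.resize(g[110:230,260:410],(400,320))
cv2.imwrite("pics/w7.png",np.hstack([a,b])[:,:,::-1])
```

```text
[ 0.6397839  -0.12332147  0.07629028] [ 0.49541719 -0.21961322  0.03658942] [-0.016 -0.01   0.333]
```

View pics/w7.png

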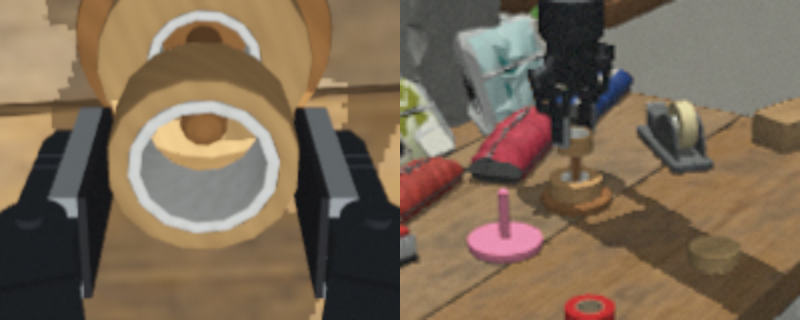

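The dowel tip is centred in the small roll's bore, at (205,128) in the crop, and the large roll lies flat on the base. I'm lowering and releasing.

drive_tool([
  {"xyz": [-0.01, 0, 0.1], "angular": [0, 0, 0], "grip": 170},
  {"xyz": [0, 0, 0.1], "angular": [0, 0, 0], "grip": 170},
  {"xyz": [0, 0, 0.08], "angular": [0, 0, 0], "grip": 170},
  {"xyz": [0, 0, 0.03], "angular": [0, 0, 0], "grip": 170},
  {"xyz": [0, 0, 0], "angular": [0, 0, 0], "grip": 170},
  {"xyz": [0, 0, 0], "angular": [0, 0, 0], "grip": 170},
])

```text
time: 14.3
tool_pos: [0.6387, -0.1239, 0.0446]
tcp_rot: [1.0, -0.028, -0.0, -0.0]
contact_force: [-0.3, -0.9, -1.0]
finger_gap: 0.0415
finger_force: 41.0
```

drive_tool([
  {"xyz": [0, 0, 0], "angular": [0, 0, 0], "grip": 30},
  {"xyz": [0, 0, 0], "angular": [0, 0, 0], "grip": 30},
  {"xyz": [0, 0, 0], "angular": [0, 0, 0], "grip": 30},
  {"xyz": [0, 0, 0], "angular": [0, 0, 0], "grip": 30},
  {"xyz": [0, 0, 0], "angular": [0, 0, 0], "grip": 30},
  {"xyz": [0, 0, 0], "angular": [0, 0, 0], "grip": 30},
  {"xyz": [0, 0, 0], "angular": [0, 0, 0], "grip": 30},
])

```text
time: 14.88
tool_pos: [0.639, -0.124, 0.0454]
tcp_rot: [1.0, -0.028, 0.0, 0.0]
contact_force: [-0.5, -0.6, 0.8]
finger_gap: 0.0752
finger_force: 0.0
```

drive_tool([
  {"xyz": [0, 0, -0.1], "angular": [0, 0, 0], "grip": 30},
  {"xyz": [0, 0, -0.2], "angular": [0, 0, 0], "grip": 30},
  {"xyz": [0, 0, -0.3], "angular": [0, 0, 0], "grip": 30},
  {"xyz": [0, 0, -0.4], "angular": [0, 0, 0], "grip": 30},
  {"xyz": [0, 0, -0.4], "angular": [0, 0, 0], "grip": 30},
  {"xyz": [0, 0, -0.2], "angular": [0, 0, 0], "grip": 30},
  {"xyz": [0, 0, 0], "angular": [0, 0, 0], "grip": 30},
  {"xyz": [0, 0, 0], "angular": [0, 0, 0], "grip": 30},
])

```text
time: 15.55
tool_pos: [0.6401, -0.1244, 0.2082]
tcp_rot: [1.0, -0.028, 0.002, 0.001]
contact_force: [-0.7, -0.3, -0.8]
finger_gap: 0.0755
finger_force: 0.0
```

Run:
```python
from h import *
f,K,T,o=core([.639,-.123,.056],.056);print(o["tool_pos"],o["contact_force"],o["finger_gap"])
a=cv2.resize(f[100:260,220:420],None,fx=2,fy=2);g=snapshot("side")["frame"];b=cv2.resize(g[110:230,260:410],(400,320))
cv2.imwrite("pics/w8.png",np.hstack([a,b])[:,:,::-1])
```

```text
guess px 319 182
[302 166  38  36 709] ellipse [320.4 183.5] [35.7 37. ] pt [ 0.6376 -0.1235  0.056 ]
[ 0.64011738 -0.12441058  0.20820861] [-0.72470459 -0.33967216 -0.76875399] 0.07548508904999442
```

View pics/w8.png

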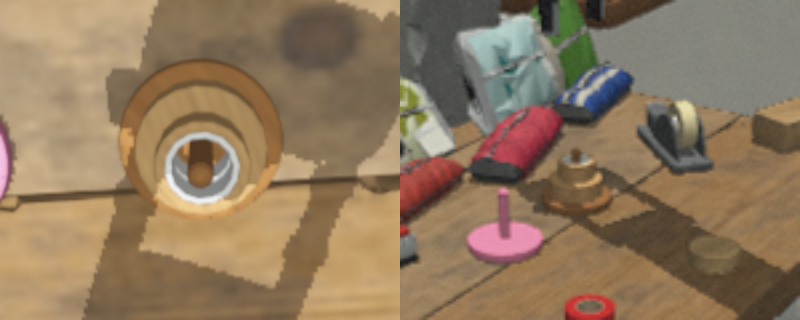

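Both rolls lie flat and stacked on the wooden post, with the dowel through both bores. The gripper is clear, so I'm handing in.

```bash
python3 -c "
from bench import ctrl
print(ctrl.finish_job())"
```

```text
the job is handed in; nothing more can be done
None
```

The job is handed in at about 16 s of the 54 s allowed: the last pictures show the large roll flat on the wooden post's base and the small roll flat on top of it, with the gripper clear.

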